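# Refit the extractor light's battery pack and switch it on

### The job

The lidded porcelain pot has been parked in the battery pocket of the extractor light's switch box: set it down gently, upright and wholly on the silicone trivet. Then seat the battery pack fully home in the pocket, flat and square with its key tab in the notch, and let go; last, turn the rotary switch clockwise until it clicks past its detent to on. Leave the other things on the shelf standing where they are.

Things in the scene. Friction and masses are not known exactly. Their poses are not given: they have to be found in the camera images.
- switchbox: Aluminium switch box of the extractor light, fixed to the birch shelf: flat block 110 (its x) x 200 (its y) x 26 mm high. Origin: centre of its underside, on the shelf's top (70 mm above the worktop); z up. The battery pocket is sunk in its top, centred at its y = -50 mm; the rotary switch stands at its y = +55 mm. It does not move when pushed.
- pocket (a point): Centre of the flat floor of the battery pocket, 8 mm above the shelf top, 18 mm below the box top; axes are the box's. Pocket: 69 mm (x) x 47 mm (y), 18 mm deep, top edges bevelled 3 mm at 45 degrees, with a notch 20 mm wide and 10 mm deep in the middle of its +x end for the pack's key tab.
- pack: Grey plastic battery pack, right side up, 160 g: block 66 (x) x 44 (y) x 18 mm high; key tab 14 mm wide, projecting 8 mm at its +x end; grip rib on top 36 (x) x 14 mm (y), from 18 to 46 mm height. Origin: centre of the block's underside; z up. Fits the pocket one way only (its x along pocket x), 1.5 mm play a side; fully home its origin is at the pocket point, block top flush with the box top.
- pot: White porcelain pinch pot, round, in the pocket at the start; its lid is sealed on and does not come off. Foot 40 mm in diameter up to 18 mm height, straight side 52 mm in diameter from 26 to 46 mm height, lid 55 mm in diameter from 47 to 51 mm, knob 16 mm in diameter up to 68 mm. Origin: centre of the underside; z up. About 180 g.
- trivet: Round dark silicone trivet, 120 mm in diameter, 8 mm thick, stuck flat on the shelf. Origin: centre of its underside (on the shelf's top); its top is 8 mm higher.
- switch (a joint): Rotary switch of the light: 0 = off, 1.2 rad = on (end stop). It grows as the knob turns clockwise seen from above. A detent half-way (0.6 rad) resists with up to about 0.15 N m; past it the knob snaps on by itself towards 1.2.
- switch_grip (a point): On the switch's vertical axis, 63 mm above the shelf top, at the height to grip the knob's bar: the bar is 14 mm thick, 42 mm long, from 38 to 70 mm above the shelf top, over a 44 mm disc (32 to 40 mm above the shelf top). At 0 the bar lies along the box's x; it turns with the knob, and so do the axes of this point.
- mill: Bystander: glass pepper mill with steel head, round, up to 54 mm in diameter, 175 mm tall, loose. Origin: centre of its underside.
- canister: Bystander: closed stainless canister, round, 90 mm in diameter, 110 mm tall, loose. Origin: centre of its underside.
- jar: Bystander: small lidded glass jar, round, 52 mm in diameter, 85 mm tall, loose. Origin: centre of its underside.
- oil: Bystander: slim closed glass oil bottle, round, 56 mm in diameter, 160 mm tall, loose. Origin: centre of its underside.
There are look-alikes about, which are no part of the job. What is shaped like the pot but purple is not meant. What is shaped like the pack but green is not meant.

How it is judged:
By the outcome, as a careful person would: the job done as asked, in the order asked, and still so for the second after the job is handed in, with the robot touching nothing.
It also fails if it takes over 72 s, if anything falls off the work surface, if the arm or the gripper's body presses on something with over 40 N, if the wrist force passes 120 N, or if a joint passes its speed limit or range.

### The arm

A 6-joint arm with a two-finger parallel gripper is mounted at the origin on the work surface. World frame = base frame: x ahead of the robot, y to its left, z up, the work surface at z = 0. Lengths are in mm, angles in rad, forces in N, time in s.
With the tool pointing down it reaches from about 275 to 825 mm from the base axis. Payload 5.2 kg.
Tool frame: the origin (TCP) lies at the very end of the fingers, on their centre line; the grasp point (between the pads) lies 19 mm behind it; z points along the fingers, y is the direction in which the jaws open and shut (so a half turn about z gives the same grasp; the last joint's range is limited). The gripper opens to 93 mm and grips with 3 to 60 N. Pads are 15 mm wide; open, the fingers measure 128 mm over their backs; the gripper's body (75 mm by 188 mm) begins 65 mm behind the grasp point.
Start: joints at [-1.549, 0.259, 1.535, -0, 1.348, -0.203], TCP at [122.622, -536.161, 218.653] pointing down, gripper open.
Joint ranges: [-3.14, 3.14], [-0.91, 2.08], [0.19, 2.58], [-1.22, 4.36], [0.22, 2.71], [-3.12, 3.12]. Speed limits (rad/s): [2.57, 2.57, 3.14, 3.14, 3.14, 3.14].

### API

Orientations are given as [roll, pitch, yaw] about the fixed x, y, z axes, in that order (R = Rz(yaw) Ry(pitch) Rx(roll)).
In Python, from bench import robot gives the robot as it stands. The module is installed in compiled form; this text tells all that it offers. Calls block until the motion is done:
- robot.move_ptp(position, orientation): joint-space move of the TCP to a pose.
- robot.move_linear(position, ori=None, speed=150, f_stop=None): straight line of the TCP; ori=None keeps the orientation; speed is the mean speed in mm/s. With f_stop (N) it stops when the force on the tool has changed by that much, and returns True; else False.
- robot.move_j(angles): joint-space move.
- robot.move_gripper(opening): opening from 0.0 (shut) to 1.0 (fully open); the grip force is fixed at half the most; returns when the fingers have stopped.
- robot.sleep(seconds).
- robot.inverse_kinematics(position, orientation): joint angles nearest the present ones, or None.
- robot.get_image(name): name is "scene" or "top" or "wrist"; returns a dict with "img" (480x640x3 uint8, blue, green, red), "fovy" (degrees; the focal length in pixels is half the picture's height over the tangent of half this angle, whatever the lens; pixels are square), "cx", "cy" (the principal point, pixels), "k1" (the pictures are not rectified: a ray, as slopes to the right and down, at radius r is drawn at 1 + k1 r^2 times it, then the intrinsics apply), "eye" and "orientation" of the camera in the world. Camera axes: x right, y down, z forward; pixel columns grow to the right and rows downward; lengths in mm; the calibration is good to about 2 mm. A picture is of the moment at which its call begins. There is no depth.
A pose or a line that the arm cannot do raises robot.MotionError and nothing moves.
- robot.hand_in(): hands the job in, once; it reports no verdict.
Readings, each from a call of its own:
- robot.current_t(): time.
- robot.current_qpos(): joint angles.
- robot.current_joint_vel(): joint speeds.
- robot.current_joint_efforts(): joint torques, N m.
- robot.current_tcp_pos(): TCP position.
- robot.current_eef_rot(): TCP orientation.
- robot.current_contact_force(): force on the tool from outside, world axes, zero at the start.
- robot.current_ft_torque(): the same for the moment, N m.
- robot.current_gripper_width(): opening from 0.0 (shut) to 1.0 (fully open).
Only numpy, scipy, OpenCV 4.12 (cv2) and the standard library are available. Lean on these libraries where they do the work, as an engineer would, in place of code of your own. Each camera call takes 0.05 s, during which the arm holds its last target.

## Working session

There is one attempt and no reset: what is moved stays moved. The work goes in short steps, each a Python script; the robot and the scene stay as the last script left them, time stands still between calls to the robot, and variables do not carry over. Pictures are saved under pics/ and viewed, and the job is handed in when it is done.

```bash
mkdir -p pics
cat > h.py <<'E'
import numpy as np, cv2
from bench import robot
from scipy.spatial.transform import Rotation as R
def cam(name,fn=None):
    d=robot.get_image(name)
    if fn: cv2.imwrite('pics/'+fn,d['img'])
    return d
def rot(o):
    o=np.array(o,float)
    return o if o.shape==(3,3) else R.from_euler('xyz',o).as_matrix() if o.size==3 else R.from_quat(o).as_matrix()
def K(d):
    f=240/np.tan(np.radians(d['fovy'])/2); return np.array([[f,0,d['cx']],[0,f,d['cy']],[0,0,1.]])
def pix2w(d,u,v,z):
    Km=K(d); p=np.array([(u-Km[0,2])/Km[0,0],(v-Km[1,2])/Km[0,0]]); q=p.copy()
    for _ in range(50): q=p/(1+d['k1']*(q@q))
    r=rot(d['orientation'])@np.array([q[0],q[1],1]); e=np.array(d['eye'])
    return e+r*(z-e[2])/r[2]
def w2pix(d,P):
    c=(np.atleast_2d(P)-np.array(d['eye']))@rot(d['orientation']); s=c[:,:2]/c[:,2:]
    s=s*(1+d['k1']*(s**2).sum(1,keepdims=True)); f=K(d)[0,0]
    return s*f+[d['cx'],d['cy']]
E
python3 - <<'E'
from h import *
import pickle
D={}
for n in ['scene','top','wrist']:
    D[n]=cam(n,n+'0.png'); print(n,{k:v for k,v in D[n].items() if k!='img'})
pickle.dump(D,open('d0.pkl','wb'))
print(robot.current_t(),robot.current_eef_rot())
E
```

```text
scene {'fovy': 48.78575812852981, 'cx': 320.4434784538876, 'cy': 237.78551301275374, 'k1': 0.024062214514081106, 'eye': array([1215.95318371,  430.1849801 ,  883.36317207]), 'orientation': array([-2.29620569, -0.00661567,  2.09259647])}
top {'fovy': 48.287109189941, 'cx': 322.2928228987449, 'cy': 240.56138750004595, 'k1': -0.13059805947924683, 'eye': array([ 3.91979987e+02, -6.48058048e-01,  1.50114557e+03]), 'orientation': array([-3.0852562 , -0.00356753, -1.59370132])}
wrist {'fovy': 63.781424942457306, 'cx': 320.89551744371164, 'cy': 236.3855137421372, 'k1': -0.052319454085809486, 'eye': array([ 201.50133171, -518.32435294,  384.68598607]), 'orientation': array([ 2.84910965e+00,  2.65714143e-03, -1.34675319e+00])}
0.15 [-3.14022020e+00 -2.62114167e-04  2.24819619e-01]
```

View pics/scene0.png

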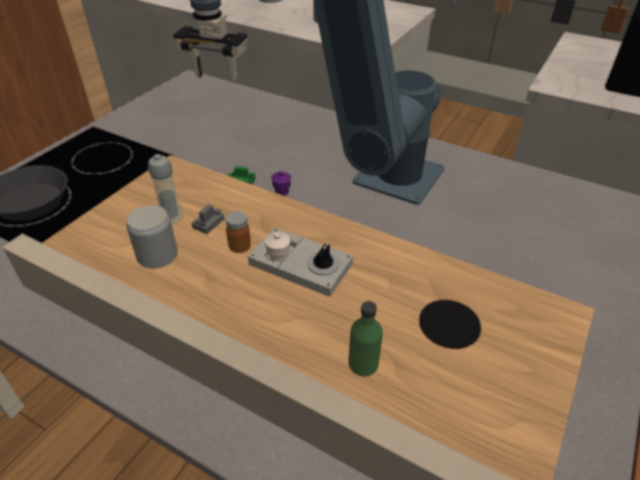

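View pics/top0.png

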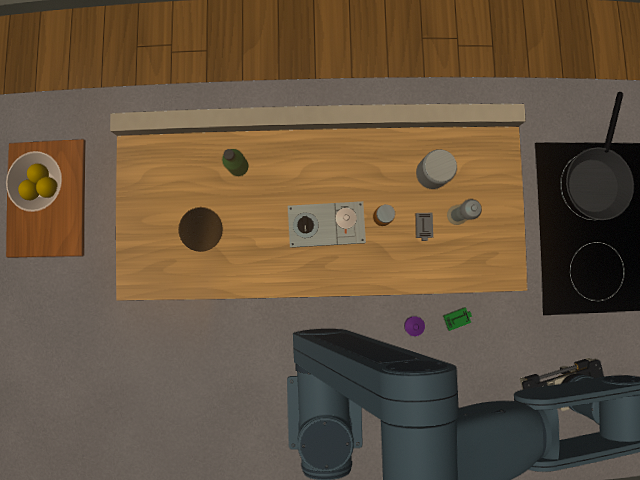

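View pics/wrist0.png

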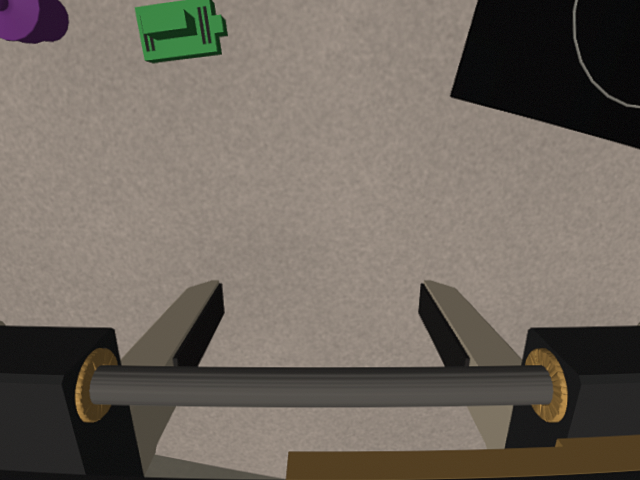

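White pot at top-view (346,217), against the purple look-alike at (414,326). Grey pack at (424,226), against the green look-alike at (457,319). The white and grey ones fit the description, so I'll confirm them in an enlarged crop.

Run:
```python
import cv2
a=cv2.imread('pics/top0.png')
cv2.imwrite('pics/c1.png',cv2.resize(a[190:260,280:380],None,fx=8,fy=8,interpolation=cv2.INTER_CUBIC))
cv2.imwrite('pics/c2.png',cv2.resize(a[190:260,370:490],None,fx=6.6,fy=6.6,interpolation=cv2.INTER_CUBIC))
s=cv2.imread('pics/scene0.png')
cv2.imwrite('pics/c3.png',cv2.resize(s[150:300,180:380],None,fx=4,fy=4,interpolation=cv2.INTER_CUBIC))
```

```text
(no output)
```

View pics/c1.png

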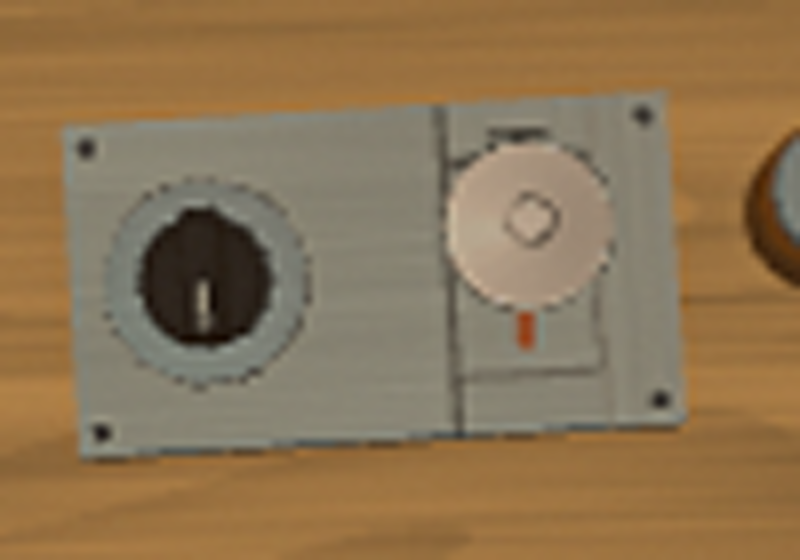

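View pics/c2.png

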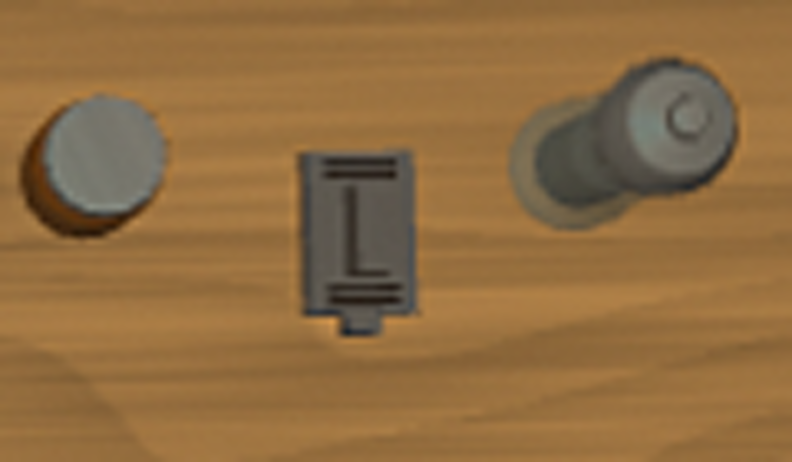

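View pics/c3.png

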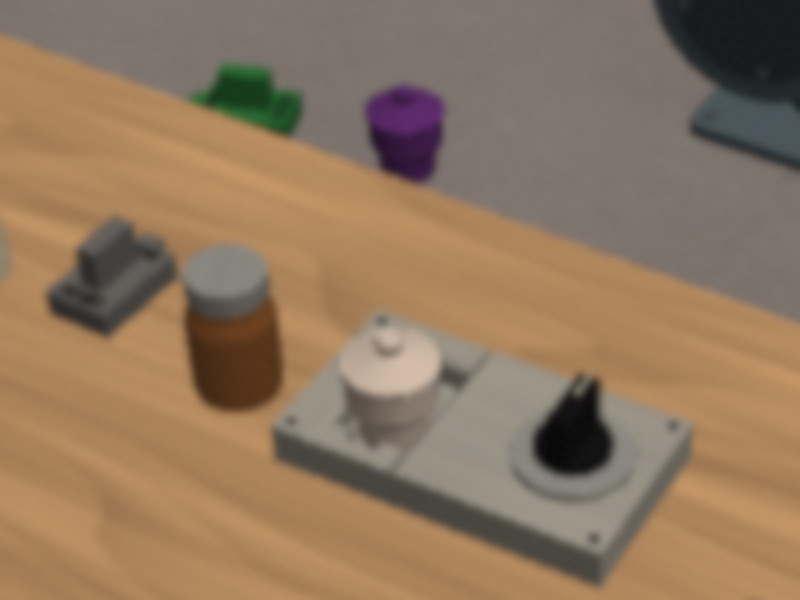

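The crop shows a white pot in the box pocket. The notch is on the far side (crop 520,133), so box +x points along world +x. The grey pack's tab points the other way, towards the robot, so the pack needs about a half turn. Next I'll compute rough positions.

Run:
```python
from h import *
import pickle
D=pickle.load(open('d0.pkl','rb')); d=D['top']; s=D['scene']
def c1(u,v): return (280+(u+.5)/8-.5,190+(v+.5)/8-.5)
def c2(u,v): return (370+u/6.6,190+v/6.6)
def c3(u,v): return (180+u/4,150+v/4)
cs=[pix2w(d,*c1(*p),96) for p in [(63,125),(667,92),(687,424),(82,458)]]
for c in cs: print('corner',c.round(1))
C=np.mean(cs,0); print('C',C)
print('knobdisc',pix2w(d,*c1(207,282),110), 'pot lid',pix2w(d,*c1(529,225),129),'knob',pix2w(d,*c1(532,218),146))
for n,p,z in [('jar',(105,155),155),('mill',(690,115),245),('millbase',(575,162),72),('packfl',(302,152),88),('packfr',(412,152),88),('packnr',(416,314),88),('packnl',(302,314),88),('tab',(360,325),80)]:
    print(n,pix2w(d,*c2(*p),z).round(1))
for n,p,z in [('trivet',(200,229.5),78),('canister',(438,167),180),('oilcap',(232,155),230)]: print(n,pix2w(d,*p,z).round(1))
# scene check
print('scene pot knob',pix2w(s,*c3(389,338),143))
print('scene trivet',pix2w(s,450,323,78))
for n,p in [('sc',(383,317)),('sc',(692,430)),('sc',(600,568)),('sc',(278,436))]: print(n,pix2w(s,*c3(*p),96).round(1))
for yaw in [-3.1,-1.57,0,1.57,3.1]:
    print(yaw,[robot.inverse_kinematics(list(p),[np.pi,0,yaw]) for p in ([C[0],C[1]-50,200],[480,-290,200])])
```

```text
corner [566.7  82.4  96. ]
corner [ 573.2 -117.3   96. ]
corner [ 463.2 -120.8   96. ]
corner [456.6  78.2  96. ]
C [514.94084108 -19.38084074  96.        ]
knobdisc [512.41036859  35.58187023 110.        ] pot lid [526.83421323 -68.88268003 129.        ] knob [527.37684303 -69.04914355 146.        ]
jar [ 532.8 -169.8  155. ]
mill [ 533.7 -372.   245. ]
millbase [ 534.7 -374.1   72. ]
packfl [ 539.3 -258.2   88. ]
packfr [ 538.4 -303.1   88. ]
packnr [ 472.8 -302.3   88. ]
packnl [ 473.8 -255.9   88. ]
tab [ 469.3 -280.9   80. ]
trivet [509.3 319.6  78. ]
canister [ 645.  -302.2  180. ]
oilcap [675.4 206.5 230. ]
scene pot knob [526.79054188 -66.09891132 143.        ]
scene trivet [515.06261988 323.55241208  78.        ]
sc [ 469.6 -110.6   96. ]
sc [463.6  84.5  96. ]
sc [576.2  90.5  96. ]
sc [ 579.6 -104.9   96. ]
-3.1 [array([-0.34882261,  0.2177447 ,  1.63577532,  0.        ,  1.28807263,
       -1.96121159]), array([-0.74235995,  0.29089247,  1.53769504,  0.        ,  1.31300514,
       -2.35474893])]
-1.57 [array([-3.48822609e-01,  2.17744704e-01,  1.63577532e+00, -4.44089210e-16,
        1.28807263e+00,  2.79197372e+00]), array([-7.42359947e-01,  2.90892470e-01,  1.53769504e+00, -4.44089210e-16,
        1.31300514e+00,  2.39843638e+00])]
0 [array([-3.48822609e-01,  2.17744704e-01,  1.63577532e+00, -4.44089210e-16,
        1.28807263e+00,  1.22197372e+00]), array([-7.42359947e-01,  2.90892470e-01,  1.53769504e+00, -4.44089210e-16,
        1.31300514e+00,  8.28436380e-01])]
1.57 [array([-0.34882261,  0.2177447 ,  1.63577532,  0.        ,  1.28807263,
       -0.34802628]), array([-0.74235995,  0.29089247,  1.53769504,  0.        ,  1.31300514,
       -0.74156362])]
3.1 [array([-0.34882261,  0.2177447 ,  1.63577532,  0.        ,  1.28807263,
       -1.87802628]), array([-0.74235995,  0.29089247,  1.53769504,  0.        ,  1.31300514,
       -2.27156362])]
```

Run:
```python
from h import *
import pickle
robot.move_ptp([515,-20,280],[np.pi,0,1.6])
robot.move_linear([515,-20,235],speed=200)
D={}
D['a']=cam('wrist','wa.png')
robot.move_ptp([515,-20,235],[np.pi,0,-1.54])
D['b']=cam('wrist','wb.png')
pickle.dump(D,open('d1.pkl','wb'))
print(robot.current_t(),robot.current_eef_rot(),robot.current_tcp_pos())
```

```text
5.6 [-3.14150510e+00  1.08454369e-05 -1.53961985e+00] [515.01743002 -19.96082657 235.04990532]
```

View pics/wa.png

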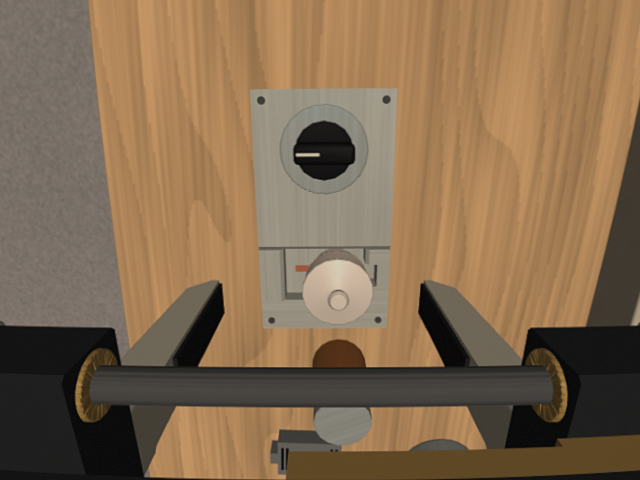

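View pics/wb.png

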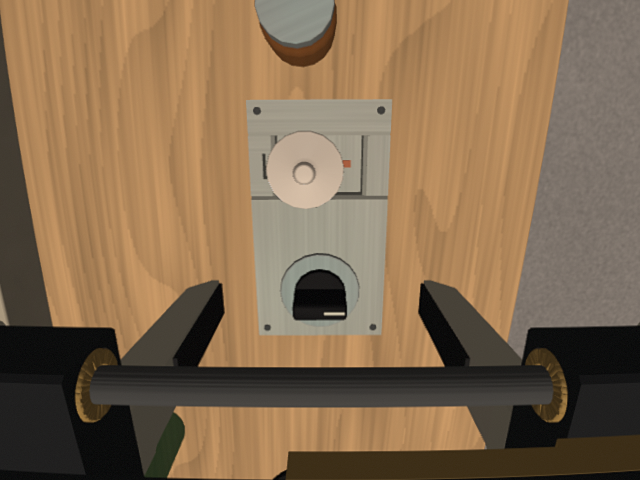

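Both wrist views show the box clearly: pot lid at a(337,292) and b(305,170), box corners as read below.

Run:
```python
from h import *
import pickle
D=pickle.load(open('d1.pkl','rb'))
for k,pts,lid,kn,disc in [('a',[(250.5,89),(397,88.5),(386.5,327.5),(264,328)],(337.5,292),(339,300),(324,149)),('b',[(246.5,100),(392,99.5),(382.5,334.5),(260,335)],(305,169.5),(304,173),(320,291))]:
    d=D[k]; print(d['eye'],d['orientation'])
    W=np.array([pix2w(d,*p,96) for p in pts]); print(W.round(1).tolist(),'C',W.mean(0).round(1))
    u=W[0]-W[3]+W[1]-W[2]; print('yaw',np.arctan2(-u[0],u[1]) if k=='a' else np.arctan2(u[0],-u[1]))
    print('lid',pix2w(d,*lid,121 if 0 else 128).round(1),'knob',pix2w(d,*kn,146).round(1),'disc',pix2w(d,*disc,110).round(1))
```

```text
[512.99253987  59.61434507 401.46611008] [2.85038025e+00 2.16358904e-03 2.73561331e-02]
[[459.0, 81.7, 96.0], [568.6, 85.1, 96.0], [575.8, -115.3, 96.0], [466.3, -118.9, 96.0]] C [517.4 -16.8  96. ]
yaw 0.03611508046850422
lid [528.7 -66.9 128. ] knob [529.  -64.9 146. ] disc [515.2  39.9 110. ]
[ 517.88623586 -100.84498267  401.85201778] [ 2.84787059e+00 -1.11343904e-04 -3.11115192e+00]
[[574.4, -114.1, 96.0], [464.7, -117.8, 96.0], [456.7, 82.4, 96.0], [567.1, 86.2, 96.0]] C [515.7 -15.8  96. ]
yaw 0.038234597329461
lid [528.1 -67.  128. ] knob [528.  -66.9 146. ] disc [514.5  34.6 110. ]
```

Run:
```python
from h import *
Y=-np.pi/2+0.036
robot.move_linear([528.4,-66.5,165],[np.pi,0,Y],speed=150)
print(robot.move_linear([528.4,-66.5,100],speed=80,f_stop=6), robot.current_tcp_pos())
robot.move_gripper(0.0)
print(robot.current_gripper_width()*93, robot.current_contact_force(),robot.current_t())
cam('wrist','wc.png')
```

```text
False [528.85263215 -66.61455602 100.47308695]
53.129860134219214 [-0.90353494  0.64079733  1.61017257] 8.0083
```

View pics/wc.png

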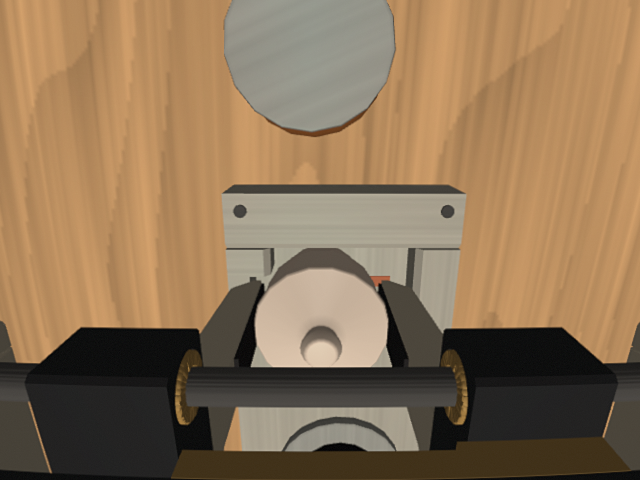

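The pot is gripped at about 53 mm and sits square between the pads. Now I'll lift it and check the trivet.

Run:
```python
from h import *
import pickle
Y=-np.pi/2+0.036
robot.move_linear([528.4,-66.5,190],speed=120)
print(robot.current_gripper_width()*93,robot.current_contact_force())
robot.move_ptp([511,320,190],[np.pi,0,-1.0])
d=cam('wrist','wd.png'); pickle.dump(d,open('d2.pkl','wb'))
print(robot.current_t(),robot.current_gripper_width()*93)
```

```text
52.925433824998855 [-0.23702186  0.63633749 -1.98863501]
10.45 52.97177853291646
```

View pics/wd.png

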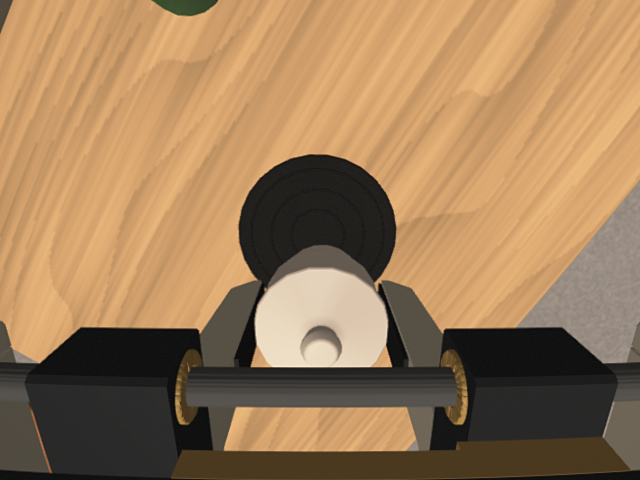

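Run:
```python
from h import *
import pickle
d=pickle.load(open('d2.pkl','rb')); t=pix2w(d,318,230,78); print(t)
p=[(511+t[0])/2,(320+t[1])/2] if np.hypot(t[0]-511,t[1]-320)<20 else None
print(p)
robot.move_linear([*p,112],speed=120)
r=robot.move_linear([*p,98.5],speed=15,f_stop=3.5)
print(r,robot.current_tcp_pos(),robot.current_contact_force(),robot.current_t())
cam('wrist','we.png'); cam('scene','se.png')
a=cv2.imread('pics/se.png'); cv2.imwrite('pics/se2.png',cv2.resize(a[230:380,380:580],None,fx=4,fy=4))
```

```text
[514.48894936 318.65360773  78.        ]
[np.float64(512.7444746787122), np.float64(319.32680386259915)]
True [512.5482847  319.25652999 100.00776425] [-0.28270569  0.16239779  4.01841773] 12.0
```

View pics/se2.png

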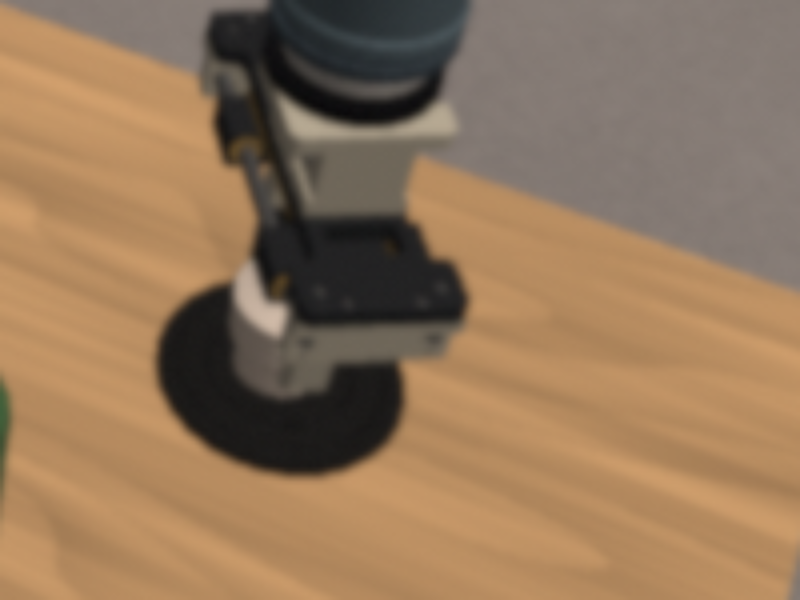

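Run:
```python
from h import *
import pickle
robot.move_gripper(1.0)
p=robot.current_tcp_pos()
robot.move_linear([p[0],p[1],175],speed=150)
d={}
d['p']=cam('wrist','wf.png'); 
robot.move_ptp([506,-281,240],[np.pi,0,-1.57])
d['b']=cam('wrist','wh.png')
robot.move_ptp([506,-281,240],[np.pi,0,1.57])
d['a']=cam('wrist','wg.png'); cam('scene','sg.png')
pickle.dump(d,open('d3.pkl','wb'))
print(robot.current_t())
for n in 'gh': 
    a=cv2.imread(f'pics/w{n}.png')[140:400,220:420]
    cv2.imwrite(f'pics/w{n}2.png',cv2.resize(a,None,fx=2.3,fy=2.3))
```

```text
18.5833
```

View pics/wf.png

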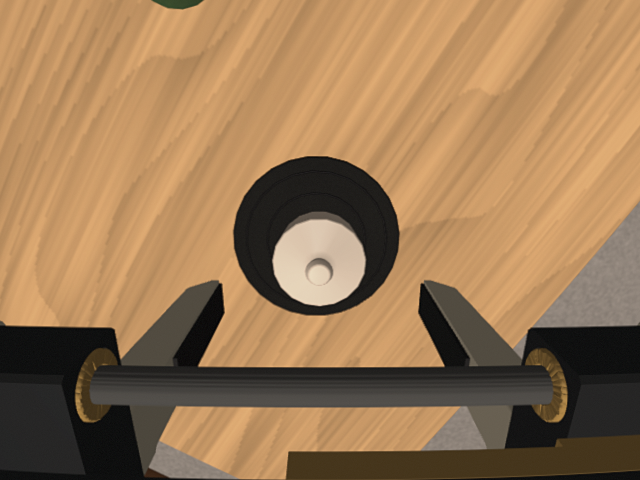

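View pics/wg.png

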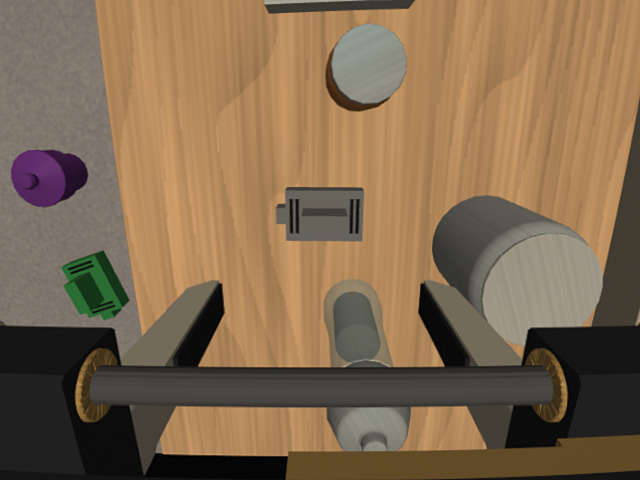

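View pics/wh.png

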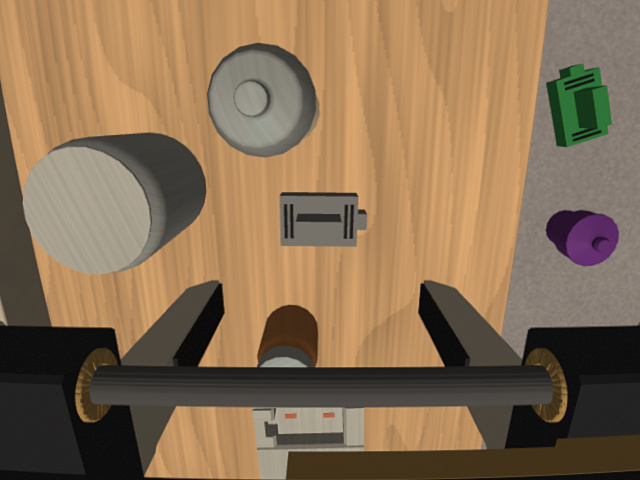

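View pics/wg2.png

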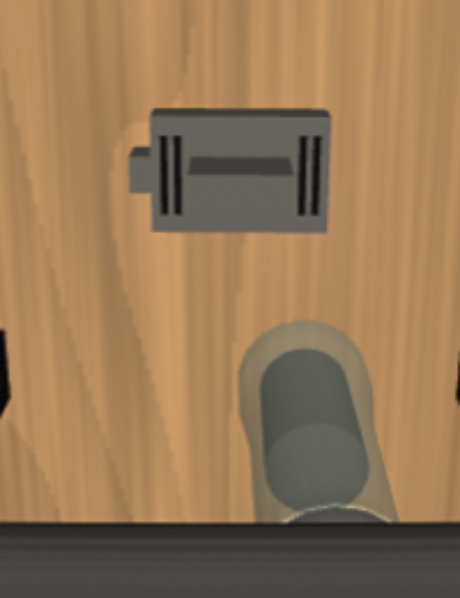

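View pics/wh2.png

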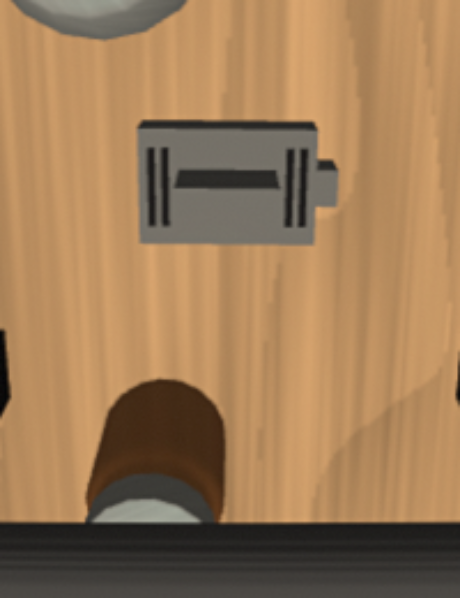

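Pot is upright and wholly within the trivet disc (lid 318,258, disc 234–399). The pack's block top spans about a(286–363, 190–241), tab on the left (-x).

Run:
```python
from h import *
import pickle
d=pickle.load(open('d3.pkl','rb'))
f=lambda u,v:(220+(u+.5)/2.3-.5,140+(v+.5)/2.3-.5)
for k,pts in [('a',[(152,116.5),(329.5,116.5),(328,232.5),(152,232)]),('b',[(139,127.5),(316.5,129),(314.5,244),(139.5,243)])]:
    W=np.array([pix2w(d[k],*f(*p),88) for p in pts]); print(W.round(1).tolist(),W.mean(0).round(1))
    a=W[0]-W[1]+W[3]-W[2]; a=a if k=='a' else -a; print('pack x-axis yaw',np.arctan2(a[1],a[0])%(2*np.pi)-np.pi)
t=d['p']; print('trivet',pix2w(t,317,236,78),'knob',pix2w(t,318,270,146),'lid',pix2w(t,319.5,259,128))
```

```text
[[477.0, -256.4, 88.0], [541.4, -256.5, 88.0], [542.1, -300.5, 88.0], [475.8, -300.2, 88.0]] [ 509.1 -278.4   88. ]
pack x-axis yaw -0.0032537734772755122
[[540.9, -300.5, 88.0], [476.3, -300.0, 88.0], [475.8, -256.0, 88.0], [541.9, -256.3, 88.0]] [ 508.7 -278.2   88. ]
pack x-axis yaw -0.005969790851507284
trivet [514.33803109 318.78211905  78.        ] knob [514.20863426 317.19505465 146.        ] lid [513.37291227 316.98880298 128.        ]
```

Run:
```python
from h import *
import pickle
d=pickle.load(open('d3.pkl','rb'))
print('can',pix2w(d['b'],87,210,180),pix2w(d['b'],151,210,180),pix2w(d['a'],542,288,180),pix2w(d['a'],482,285,180))
print('mill',pix2w(d['b'],251,98,245), 'jar',pix2w(d['a'],368,64,155))
```

```text
can [ 650.29084132 -309.08779045  180.        ] [ 610.03359203 -308.97952571  180.        ] [ 650.40356767 -304.25586091  180.        ] [ 610.07001022 -301.76051881  180.        ]
mill [ 534.71513449 -369.55990993  245.        ] jar [ 535.04777576 -167.16548242  155.        ]
```

Run:
```python
from h import *
Y=np.pi/2-0.005
robot.move_gripper(0.7)
robot.move_linear([508.9,-278.3,150],[np.pi,0,Y],speed=150)
print(robot.move_linear([508.9,-278.3,101],speed=60,f_stop=6),robot.current_tcp_pos())
robot.move_gripper(0.0)
print(robot.current_gripper_width()*93,robot.current_contact_force())
cam('wrist','wi.png'); cam('scene','si.png')
robot.move_linear([508.9,-278.3,190],speed=100)
print(robot.current_gripper_width()*93,robot.current_t())
cam('wrist','wj.png')
```

```text
False [ 509.13586654 -278.50310246  101.29558984]
35.68215294916635 [ 0.12254439 -0.0574797   0.71087144]
35.72297306347884 22.6917
```

View pics/wj.png

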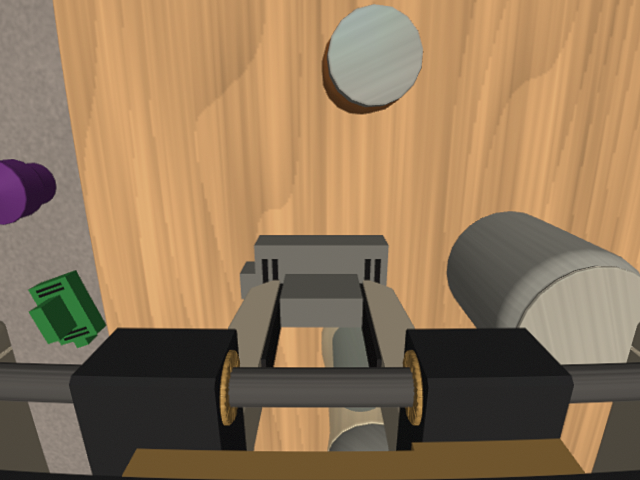

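Run:
```python
from h import *
import pickle
Y=-np.pi/2+0.036
p=[518.4,-66.3]
robot.move_linear([508.9,-278.3,225],speed=150)
robot.move_ptp([*p,225],[np.pi,0,Y])
robot.move_linear([*p,140],speed=120)
d=cam('wrist','wk.png'); pickle.dump(d,open('d4.pkl','wb'))
cam('top','tk.png');cam('scene','sk.png')
print(robot.current_t(),robot.current_tcp_pos(),robot.current_gripper_width()*93,robot.current_contact_force(),robot.current_ft_torque())
a=cv2.imread('pics/wk.png'); cv2.imwrite('pics/wk2.png',cv2.resize(a[140:400,180:460],None,fx=2.3,fy=2.3))
```

```text
27.0333 [519.04289095 -66.50946073 140.9579431 ] 35.613350738636846 [-0.57693596  0.51186462 -1.53919217] [ 0.10414108 -0.02940284  0.00758317]
```

View pics/wk2.png

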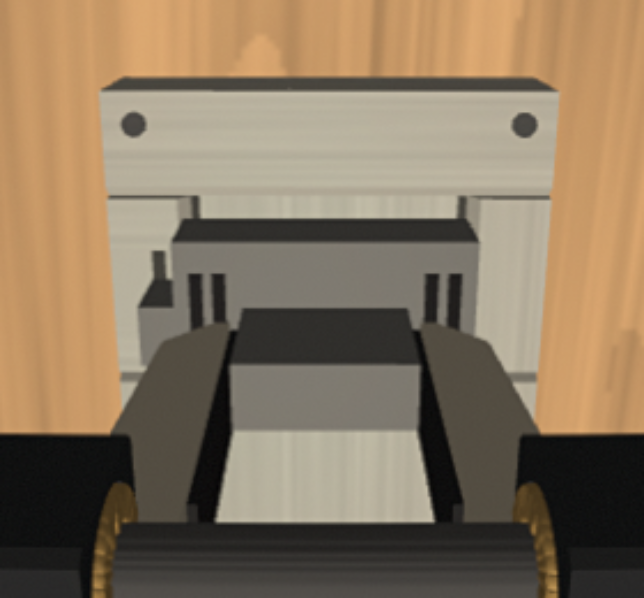

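Run:
```python
from h import *
import pickle
d=pickle.load(open('d4.pkl','rb'))
f=lambda u,v,z:pix2w(d,180+(u+.5)/2.3-.5,140+(v+.5)/2.3-.5,z)
b=[f(101.5,91,96),f(557.5,91,96)]; print('box -y edge',b)
k=[f(174,241.5,127.7),f(478,241.5,127.7)]; print('pack -y top edge',k)
s=[f(133.5,125,96),f(524.5,125,96)]; print('screws',s)
w=[f(182,195.5,96),f(475,196.5,96)]; print('wall top',w)
t=0.036; r=np.array([[np.cos(t),-np.sin(t)],[np.sin(t),np.cos(t)]])
mb=np.mean(b,0)[:2]; mk=np.mean(k,0)[:2]
print('pocket from edge',mb+r@[0,50],'pack centre',mk+r@[0,22], 'diff box frame (pocket-pack)', r.T@(mb+r@[0,50]-mk-r@[0,22]))
for q in (b,k): v=q[0]-q[1]; v=-v; print('yaw',np.arctan2(v[1],v[0]))
# predicted pixels
C=np.array([516.6,-16.3])
```

```text
box -y edge [array([ 574.52132519, -114.38942027,   96.        ]), array([ 465.44048879, -118.25915241,   96.        ])]
pack -y top edge [array([552.26278627, -87.62310404, 127.7       ]), array([487.44427933, -89.92690478, 127.7       ])]
screws [array([ 567.02433066, -106.38764693,   96.        ]), array([ 472.57322945, -109.73888547,   96.        ])]
wall top [array([555.44773565, -89.13490122,  96.        ]), array([483.0828165 , -91.44864057,  96.        ])]
pocket from edge [518.18129577 -66.35668284] pack centre [519.06170386 -66.78925887] diff box frame (pocket-pack) [-0.86426828  0.46398359]
yaw -3.1061317046365025
yaw -3.106065278847728
```

Pack and box agree in yaw to 0.001 rad, and the offset is under 1 mm. I'll insert it slowly with a force stop.

Run:
```python
from h import *
Y=-np.pi/2+0.036
p=[518.1,-66.2]
robot.move_linear([*p,130],[np.pi,0,Y],speed=40); robot.sleep(0.2)
print(robot.current_tcp_pos(),robot.current_contact_force(),robot.current_eef_rot())
r=robot.move_linear([*p,108.5],speed=15,f_stop=8)
print(r,robot.current_tcp_pos(),robot.current_contact_force(),robot.current_t())
cam('wrist','wl.png')
a=cv2.imread('pics/wl.png'); cv2.imwrite('pics/wl2.png',cv2.resize(a[140:400,180:460],None,fx=2.3,fy=2.3))
```

```text
[518.21423563 -66.26014682 130.10083338] [ 0.51831413 -0.63442332 -1.72135682] [-3.14139964e+00 -9.73908912e-05 -1.53480026e+00]
False [518.04028333 -66.19544109 109.13098195] [-2.08863612  0.97719846  5.19961153] 29.2167
```

View pics/wl2.png

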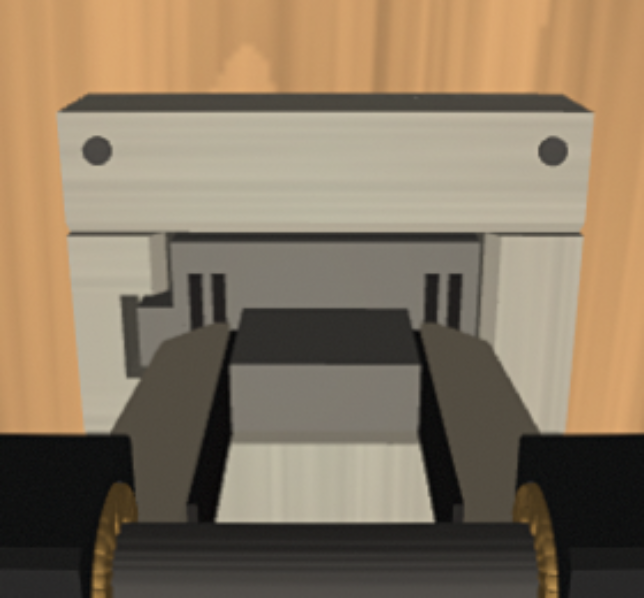

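Run:
```python
from h import *
p=[518.1,-66.2]
robot.move_gripper(0.65)
robot.move_linear([*p,150],speed=100)
robot.move_gripper(0.0)
robot.move_linear([*p,130],speed=80)
r=robot.move_linear([*p,121],speed=12,f_stop=10)
print(r,robot.current_tcp_pos(),robot.current_contact_force())
robot.move_linear([*p,190],speed=150)
robot.move_gripper(0.65)
print(robot.current_t())
cam('wrist','wm.png');cam('scene','sm.png')
a=cv2.imread('pics/wm.png'); cv2.imwrite('pics/wm2.png',cv2.resize(a[140:400,180:460],None,fx=2.3,fy=2.3))
```

```text
True [518.20697399 -66.23482603 124.29077186] [-0.08303437  1.20126648  4.60410228]
34.1083
```

View pics/wm2.png

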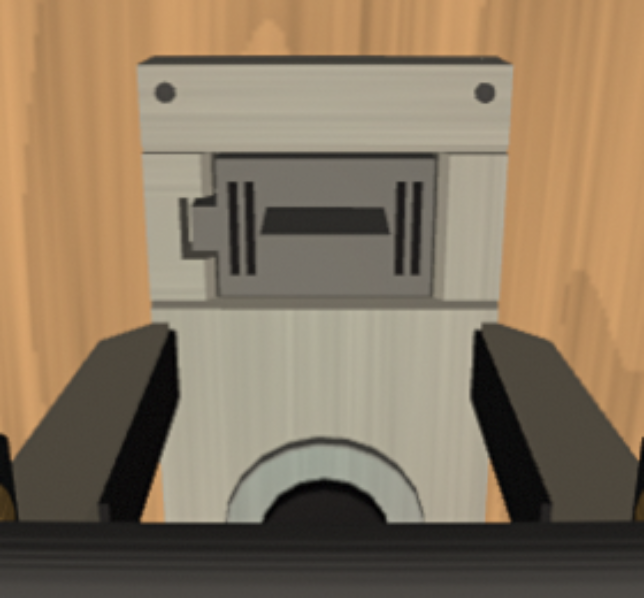

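The rib top was probed at 124.3 mm against 124 for fully home, and the tab is in the notch. Now the switch.

Run:
```python
from h import *
s=[514.5,38.3]
robot.move_ptp([*s,190],[np.pi,0,0.036])
robot.move_linear([*s,150],speed=120)
print(robot.move_linear([*s,114],speed=50,f_stop=6),robot.current_tcp_pos())
cam('wrist','wn.png')
robot.move_gripper(0.0)
print(robot.current_gripper_width()*93,robot.current_contact_force(),robot.current_ft_torque(),robot.current_t())
q=robot.current_qpos(); print(q)
q0=robot.inverse_kinematics([*s,114],[np.pi,0,0.036])
print(robot.inverse_kinematics([*s,114],[np.pi,0,0.036-1.15]))
for k in np.arange(0.1,1.16,0.15):
    try: robot.move_ptp([*s,114],[np.pi,0,0.036-k])
    except robot.MotionError as e: print(e);break
    print(round(k,2),robot.current_contact_force().round(1),robot.current_ft_torque().round(2),robot.current_t())
cam('wrist','wo.png')
```

```text
False [514.70014997  38.28616633 114.12824768]
14.021602126869718 [0.57912393 1.33807142 0.93051623] [ 0.27866414  0.0272804  -0.04449669] 37.6417
[-1.41919280e-01  2.95040404e-01  1.76165975e+00  5.20500990e-04
  1.08496586e+00  1.39268437e+00]
[-1.42142434e-01  2.95071001e-01  1.76167616e+00 -4.44089210e-16
  1.08484549e+00  2.54265389e+00]
0.1 [-0.6  2.5  0.5] [0.46 0.03 0.01] 37.8917
0.25 [-0.5  2.5  1.1] [0.59 0.1  0.09] 38.1583
0.4 [0.3 3.5 0.9] [0.63 0.13 0.1 ] 38.425
0.55 [0.7 3.5 2.1] [0.66 0.15 0.01] 38.6917
0.7 [0.3 3.8 1.1] [ 0.78  0.23 -0.08] 38.9583
0.85 [-0.6  5.   2.1] [ 0.88  0.15 -0.1 ] 39.225
1.0 [0.3 5.3 2.5] [ 0.89  0.16 -0.17] 39.4917
1.15 [-0.4  4.6  2.5] [ 0.93  0.15 -0.08] 39.7583
```

View pics/wn.png

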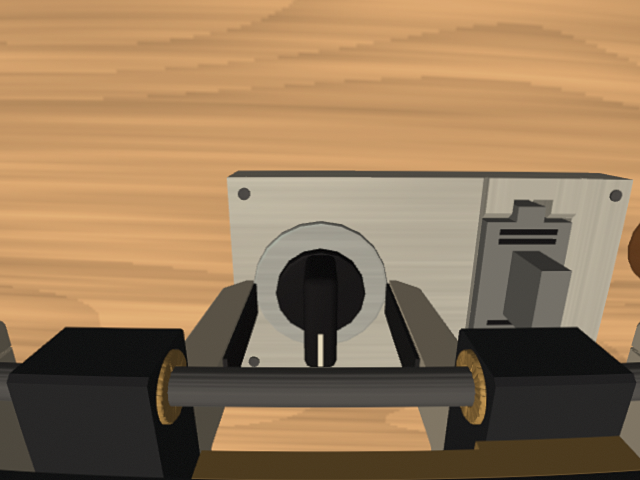

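View pics/wo.png

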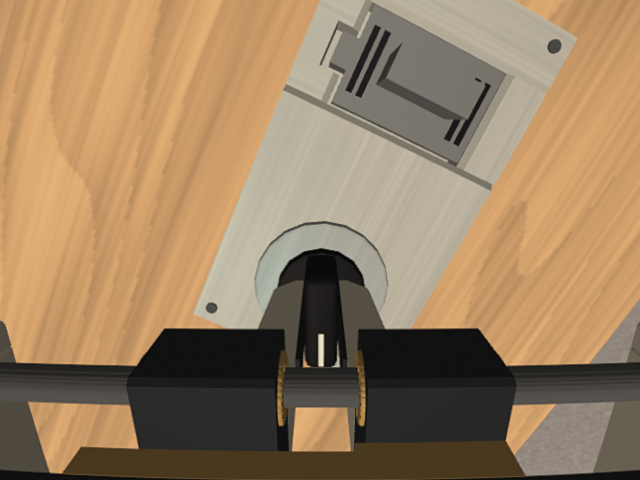

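The knob turned about 1.15 rad with the gripper. I'll release it, back off and check everything.

Run:
```python
from h import *
import pickle
robot.move_gripper(0.6)
robot.move_linear([514.5,38.3,235],speed=150)
d=cam('wrist','wp.png')
robot.move_ptp([350,-20,280],[np.pi,0,0])
D={n:cam(n,n+'9.png') for n in ('top','scene')}
pickle.dump((d,D),open('d9.pkl','wb'))
print(robot.current_t())
cv2.imwrite('pics/s9.png',cv2.resize(D['scene']['img'][130:400,100:520],None,fx=1.9,fy=1.9))
cv2.imwrite('pics/t9.png',cv2.resize(D['top']['img'][130:290,160:500],None,fx=2.3,fy=2.3))
```

```text
42.9833
```

View pics/wp.png

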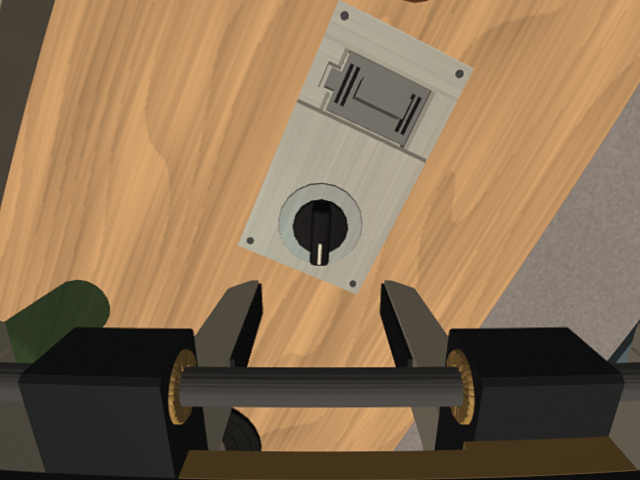

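View pics/s9.png

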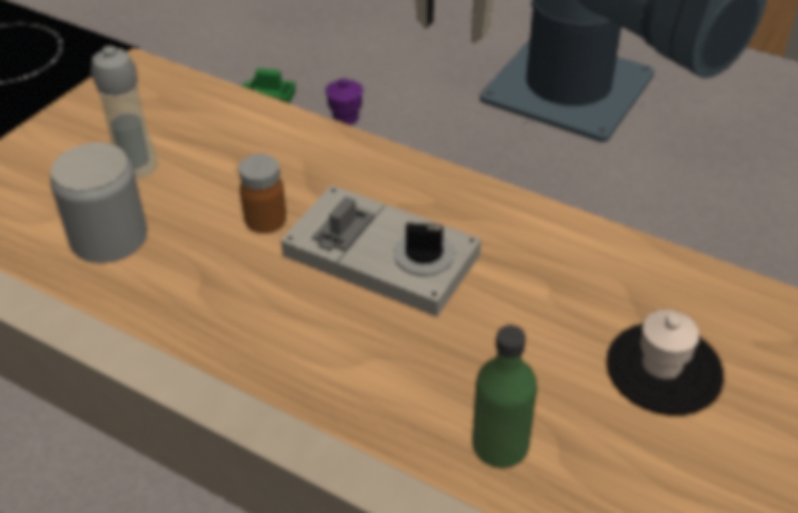

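View pics/t9.png

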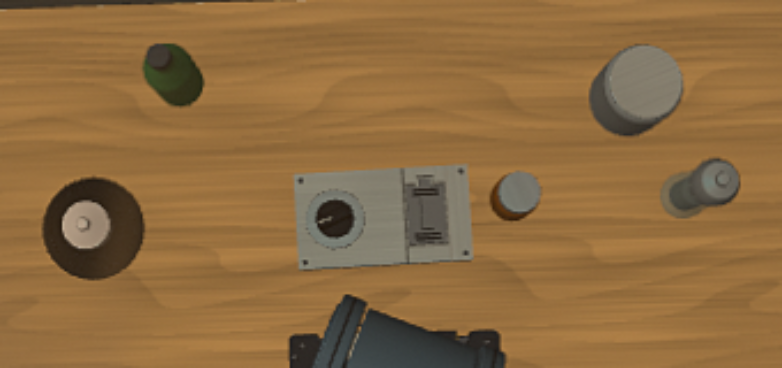

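The final views show the pot inside the trivet (t9: 86,224 against disc centre 94,228), the pack flush with its tab in the notch, the knob at about 1.2 rad, and the bystanders where they were.

Run:
```python
from h import *
robot.hand_in(); print(robot.current_t())
```

```text
the job is handed in; nothing more can be done
the job is handed in; nothing more can be done
```

The job is done and handed in at about 43 s of the 72 s allowed.

- **Pot:** I moved the white pot from the pocket to the trivet, and its foot touched down gently at about 4 N. The last pictures show it upright and well inside the trivet's edge.
- **Pack:** I turned the grey pack half round and seated it in the pocket. A light press on the rib read 124.3 mm high, against 124 mm for fully home. The pictures show it flush and square, with its key tab in the notch.
- **Switch:** I turned the knob about 1.15 rad clockwise, past the detent, and let go. Afterwards it looked to be at about 1.15 to 1.2 rad. I judged this by eye; I did not measure the angle.
- **Other things:** The mill, canister, jar and oil bottle look unmoved, and nothing tipped or fell.

**Disagreement:** the scene camera put the box about 8 mm away from where the top and wrist cameras put it. I relied on the wrist camera, averaging views taken from opposite sides, and the fit confirmed it.

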